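# Cover the autosampler's carousel so that its lugs drop home

### The job

Swing the autosampler's needle arm aside, all the way to its stop, then put the blue-grey evaporation cover on the vial carousel so that it sits fully home: its four lugs down in the rim's notches, its plate flush and level on the rim. The carousel has stopped at some unknown angle, so set the cover on and turn it lightly until you feel it drop in. Do not force it, and leave the other things on the bench where they are.

Things in the scene. Friction and masses are not known exactly. Their poses are not given: they have to be found in the camera images.
- cover_grip (a point): Evaporation cover: loose blue-grey round cap, 137 mm across, 59 mm high, black T-handle on top, 0.18 to 0.29 kg, lying right way up on the bench. This point: centre of the handle's bar, on the cover's axis, 48 mm above its lowest edge; z is the axis, up. The bar is 54 mm long (along x), 20 mm wide (along y: grip here) and 22 mm high, its underside 13 mm clear of the top plate.
- cover_underside (a point): Centre of the flat underside of the cover's top plate, 30 mm below cover_grip, same axes. Round it hangs a skirt 18 mm deep, inner diameter 125 mm, flared to 133 mm over the lowest 6 mm. Inside the skirt four round-nosed lugs, 10 mm wide and 7 mm deep, hang from the plate 56 mm from the axis, in the directions +x, +y, -x, -y. Seated, this point lies at carousel_rim; 7 mm above it while the lugs ride on the rim.
- carousel_rim (a point): Vial carousel: aluminium drum, 120 mm across, with twelve blue-capped vials. This point: centre of its top rim, on its axis, 104 mm above the bench. The flat rim is 7 mm wide (inner diameter 106 mm) and has four notches 90 degrees apart, 18 mm wide, 10 mm deep. The axes are the housing's; the angle at which the carousel stopped is not measured and may be any. Its drive holds it against about 0.8 N m.
- sampler: Autosampler: fixed pale housing 50 mm high that carries the carousel and the pillar. Origin on the bench, on the carousel's axis; x points to its back (the pillar's axis is at x = +100 mm), y to its left. The housing reaches from x = -119 to +135 mm and 100 mm to either side.
- needle_arm (a joint): Needle arm of the autosampler, a short level arm that turns on the pillar. 0: it points forward along the housing's -x, over the carousel (it starts within 0.4 of this); it grows to 1.45 rad, its stop, as the arm swings level towards the housing's left (+y). Stays where it is left; about 0.08 N m turns it.
- needle_head (a point): Centre of the pale block at the free end of the needle arm, 62 mm from the pillar's axis, 179 mm above the bench; the block is 18 mm along the arm, 20 mm across, and reaches from 11 mm above this point to 15 mm below it; a thin needle hangs from it down to 49 mm below this point. Between block and pillar the bar is 14 mm wide and 14 mm high, centred at the same height.
- needle_arm_hinge (a point): Point on the needle arm's upright turning axis (the pillar), at the height of the bar; the hub round it is 31 mm in diameter, the pillar's top 200 mm above the bench.
- sample_jar1: Bystander: clear sample jar with white cap, 33 mm across, 55 mm high; origin at the centre of its underside.
- sample_jar2: Bystander: clear sample jar with white cap, 33 mm across, 55 mm high; origin at the centre of its underside.
- sample_jar3: Bystander: clear sample jar with white cap, 33 mm across, 55 mm high; origin at the centre of its underside.
- micropipette: Bystander: white micropipette 202 mm long (along its y), 28 mm high, lying on the bench; origin at the centre of its underside.
- timer: Bystander: white table timer 64 x 64 x 20 mm with three buttons; origin at the centre of its underside.
- notebook: Bystander: dark blue notebook 150 x 108 x 13 mm; origin at the centre of its underside.
Mind the look-alikes: they are no part of the job. What is shaped like the part that bears cover_grip but pink, red or turquoise is not meant.

How it is judged:
By the outcome, as a careful person would: the job done as asked, in the order asked, and still so for the second after the job is handed in, with the robot touching nothing.
It also fails if it takes over 61 s, if anything falls off the work surface, if the arm or the gripper's body presses on something with over 40 N, if the wrist force passes 120 N, or if a joint passes its speed limit or range.

### The arm

A 7-joint arm with a two-finger parallel gripper is mounted at the origin on a cart in front of the work surface, level with it; the furniture and walls round the work are solid. World frame = base frame: x ahead of the robot, y to its left, z up, the work surface at z = 0. Lengths are in m, angles in rad, forces in N, time in s.
With the tool pointing down it reaches from about 0.4 to 0.85 m from the base axis. Payload 4.5 kg.
Tool frame: the origin (TCP) lies on the centre line of the jaws, within the pads' length; the fingertips stand 8 mm ahead of it and the grasp point (between the pads) lies 11 mm behind it; z points along the fingers, x is the direction in which the jaws open and shut, and the axes are right-handed (so a half turn about z gives the same grasp; the last joint's range is limited). The gripper opens to 88 mm and grips with 3 to 60 N. Pads are 18 mm wide; open, the fingers measure 123 mm over their backs; the gripper's body (75 mm by 187 mm) begins 45 mm behind the grasp point.
Start: joints at [1.218, 0.689, -0.195, 1.565, 0.157, 0.902, -0.215], TCP at [0.236, -0.579, 0.247] pointing down, gripper open.
Joint ranges: [-3.01, 3.01], [-0.46, 2.08], [-1.47, 1.51], [0.13, 2.56], [-1, 4.14], [0.04, 2.09], [-2.66, 2.66]. Speed limits (rad/s): [2.57, 2.57, 3.14, 3.14, 3.14, 3.14, 3.14].

### API

Orientations are given as a unit quaternion [x, y, z, w].
In Python, from plant import get_state, snapshot, finish_job, boxes_of, pinpoint gives the robot as it stands.
- The arm moves only by the shell command python3 -m creep 'ROWS' [FORCE]. ROWS is JSON, a list of rows, each an object with "hand": the finger opening in m, from 0 to 0.0881; "slide": the shift along the tool's x, y, z in m, a list of three; "turn": the turn about the tool's z in degrees. A call has 1 to 5 rows; each row shifts and turns the commanded pose from where the row before left it, along the tool's axes as they then stand; what a row does not reach is not made up. A row lasts 1/8 s, in which the tool goes at most 62.5 mm and 10.7 degrees, less where a joint would pass 70% of its speed; a pose out of reach is approached as far as the arm can. A call is refused whole if a number of a shift passes 0.0625 or a number of a turn 10.7, either way. A call with a gripper value outside its range is refused whole. The fingers move at their own pace and stop on an object; FORCE is the grip in N (left out, the last holds). Time passes only in rows, so rows that do not move let the fingers close. It gives the time, the measured TCP pose, the force and the opening at its end, in the units of the state.
- get_state(): the state, without advancing time (a new reading comes with each control period).
- snapshot(name): name is "scene" or "top" or "wrist"; returns a dict with "frame" (480x640x3 uint8, red, green, blue), "depth" (480x640 float32, m along the optical axis (not along the pixel's ray), 0 where there is no reading), "mtx" (3x3 intrinsics, pixels), "camera_from_world" (4x4, takes a point from world to camera coordinates). Camera axes: x right, y down, z forward; pixel columns grow to the right and rows downward; lengths in m; the calibration is good to about 2 mm. A picture is of the moment at which its call begins.
- finish_job(): hands the job in, once; it reports no verdict.
Trained networks look in a picture, given as the dict that the camera call returned (one of the last four; its "shot" number tells which), for a name from the list of things; names that differ only in an ending like _2 or _b are one class to them, and where a whole thing is asked for, a point or a joint stands for the part that bears it (a point fixed in the world has none). Each returns a list of dicts, best first, with "conf" (0 to 1); they miss things now and then, are a little off and sometimes report something else, mostly with a low value. They report only what shows in the picture. A call takes as long as a camera call. They do not tell look-alikes from the thing itself.
- boxes_of(target, picture): "uv" ([column, row] in pixels, amid what is visible of it).
- pinpoint(target, picture): "uv" ([column, row] in pixels: a listed point, or the origin of a listed thing).
The state is a dict: "clock": time; "q": joint angles; "qd": joint speeds; "joint_torque": joint torques, N m; "tool_pos": TCP position; "eef_rot": TCP orientation; "contact_force": force on the tool from outside, world axes, zero at the start; "moment": the same for the moment, N m; "opening": opening from 0.0 (shut) to 1.0 (fully open).
Only numpy, scipy, OpenCV 4.12 (cv2) and the standard library are available. Lean on these libraries where they do the work, as an engineer would, in place of code of your own. Each camera call takes 0.05 s, during which the arm holds its last target.

## Working session

There is one attempt and no reset: what is moved stays moved. The work goes in short steps, Python scripts to look and compute and a shell command to move; the robot and the scene stay as the last step left them, time stands still between calls to the robot, and variables do not carry over. Pictures are saved under pics/ and viewed, and the job is handed in when it is done.

```bash
mkdir -p pics; ls
cat > h.py <<'E'
import numpy as np, cv2
from plant import get_state, snapshot, finish_job, boxes_of, pinpoint
def save(s,n): cv2.imwrite('pics/'+n,cv2.cvtColor(s['frame'],cv2.COLOR_RGB2BGR))
def world(s,uv,z=None):
    K=s['mtx'];T=np.linalg.inv(s['camera_from_world'])
    u,v=uv; r=np.linalg.inv(K)@[u,v,1]
    if z is None:
        d=s['depth'][int(round(v)),int(round(u))]; return (T@np.r_[r*d,1])[:3]
    R=T[:3,:3]@r; o=T[:3,3]; return o+R*(z-o[2])/R[2]
def proj(s,p):
    c=(s['camera_from_world']@np.r_[p,1])[:3]; q=s['mtx']@c; return q[:2]/q[2]
def cloud(s):
    d=s['depth'];v,u=np.mgrid[:480,:640];K=s['mtx']
    P=np.stack([(u-K[0,2])/K[0,0]*d,(v-K[1,2])/K[1,1]*d,d,np.ones_like(d)],-1)
    return (P@np.linalg.inv(s['camera_from_world']).T)[...,:3]
E
python3 - <<'E'
from h import *
np.set_printoptions(precision=4,suppress=True)
print(get_state())
for n in ['scene','top']:
    s=snapshot(n); save(s,n+'1.png'); print(n,s['shot'],np.linalg.inv(s['camera_from_world'])[:3,3])
    for t,z in [('cover_grip',.048),('cover_underside',.018),('carousel_rim',.104),('sampler',0),('needle_head',.179),('needle_arm_hinge',.179)]:
        for r in pinpoint(t,s)[:4]: print(t,r['conf'],np.array(r['uv']),world(s,r['uv'],z))
E
```

```text
pics
{'clock': 0.0, 'q': array([ 1.2178,  0.69  , -0.1945,  1.5663,  0.1573,  0.9025, -0.2151]), 'qd': array([ 0.    , -0.0016,  0.0011, -0.0024, -0.0011, -0.0002,  0.0002]), 'joint_torque': array([  0.0004, -52.756 ,  -1.2668, -15.3429,  -0.0526,   0.0066,
         0.0002]), 'tool_pos': array([ 0.2355, -0.5783,  0.2459]), 'eef_rot': array([ 0.8298, -0.558 , -0.0008, -0.0004]), 'contact_force': array([-0.5331,  0.3594, -0.2421]), 'moment': array([-0.0666,  0.0072, -0.0652]), 'opening': 1.0022031811068288}
scene 1 [0.0456 0.8319 1.215 ]
cover_grip 0.91 [372.6 282.8] [ 0.3586 -0.0689  0.048 ]
cover_grip 0.77 [429.  177.4] [ 0.3823 -0.528   0.048 ]
cover_grip 0.71 [312.9 251.2] [ 0.5447 -0.0889  0.048 ]
cover_grip 0.58 [363.9 214. ] [ 0.4868 -0.2857  0.048 ]
cover_underside 0.89 [365.1 222.8] [ 0.4794 -0.2832  0.018 ]
cover_underside 0.75 [428.  180.3] [ 0.3887 -0.5485  0.018 ]
cover_underside 0.69 [313.6 261.3] [ 0.538  -0.0813  0.018 ]
cover_underside 0.64 [372.4 291.5] [ 0.3548 -0.0655  0.018 ]
carousel_rim 0.56 [250.1 297.9] [0.5786 0.1593 0.104 ]
sampler 0.77 [249.7 323.2] [ 0.5858
[... 303 characters left out ...]
] [ 0.3833 -0.5263  0.048 ]
cover_grip 0.73 [322.4 242.1] [ 0.5348 -0.0707  0.048 ]
cover_underside 0.71 [324.6 246.1] [ 0.5271 -0.0764  0.018 ]
cover_underside 0.7 [496.3 299.7] [ 0.3733 -0.5268  0.018 ]
cover_underside 0.61 [399.4 262.2] [ 0.479  -0.2747  0.018 ]
cover_underside 0.56 [325.4 310.6] [ 0.3555 -0.0741  0.018 ]
carousel_rim 0.63 [234.9 221.5] [0.5873 0.1511 0.104 ]
carousel_rim 0.24 [399.  256.4] [ 0.4878 -0.263   0.104 ]
sampler 0.7 [156.3 221.1] [0.6088 0.3801 0.    ]
sampler 0.56 [235.7 228.3] [0.5835 0.1638 0.    ]
sampler 0.3 [163.3 238.5] [0.5606 0.3609 0.    ]
needle_head 0.84 [225.2 199.7] [0.6307 0.1636 0.179 ]
needle_arm_hinge 0.87 [231.2 178.6] [0.6825 0.1485 0.179 ]
```

View pics/scene1.png

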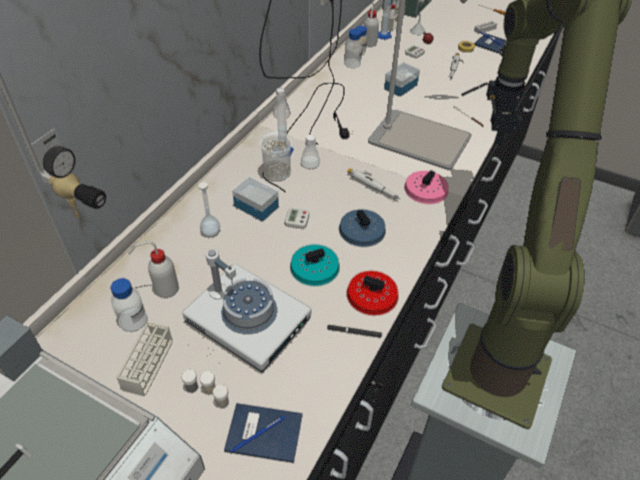

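View pics/top1.png

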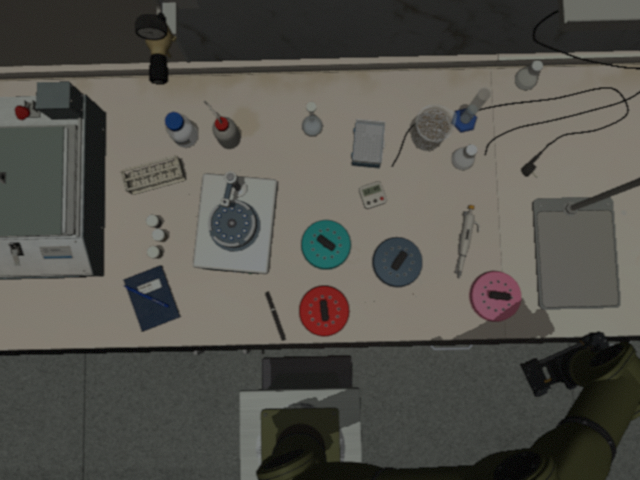

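The top view shows the blue-grey cover at about (398,260) with a diagonal handle. The sampler is at (235,223), its pillar at (233,180) and the needle head at about (226,200). I'll refine these with depth and an enlarged crop.

Run:
```python
from h import *
np.set_printoptions(precision=4,suppress=True)
s=snapshot('top'); P=cloud(s)
c=s['frame'][165:285,190:280]; c2=s['frame'][225:300,365:430]
a=cv2.resize(c,None,fx=5,fy=5,interpolation=cv2.INTER_CUBIC)
cv2.imwrite('pics/crop2.png',cv2.cvtColor(a,cv2.COLOR_RGB2BGR))
def reg(x0,x1,y0,y1,z0,z1):
    m=(P[...,0]>x0)&(P[...,0]<x1)&(P[...,1]>y0)&(P[...,1]<y1)&(P[...,2]>z0)&(P[...,2]<z1); return P[m]
h=reg(.45,.75,.0,.3,.155,.25); print('tall',h[np.argsort(h[:,0])])
r=reg(.5,.67,.07,.24,.08,.118); print('drum',len(r),r.mean(0),cv2.minEnclosingCircle(r[:,:2].astype(np.float32)),np.percentile(r[:,2],[5,50,95]))
hs=reg(.4,.8,.0,.3,.035,.065); print('housing',len(hs),cv2.minAreaRect(hs[:,:2].astype(np.float32)))
b=reg(.4,.57,-.36,-.19,.042,.075); print('bar',len(b),cv2.minAreaRect(b[:,:2].astype(np.float32)),np.median(b,0))
d=reg(.4,.57,-.36,-.19,.012,.075); print('cov',len(d),cv2.minEnclosingCircle(d[:,:2].astype(np.float32)))
```

```text
tall [[0.6137 0.1582 0.1868]
 [0.6139 0.1582 0.1708]
 [0.6146 0.1613 0.1824]
 [0.6147 0.1567 0.1807]
 [0.6152 0.1643 0.1788]
 [0.6154 0.1598 0.1915]
 [0.6155 0.162  0.1618]
 [0.6155 0.1552 0.1904]
 [0.6159 0.1554 0.1731]
 [0.6161 0.1675 0.1886]
 [0.6163 0.1676 0.1731]
 [0.6163 0.1582 0.1864]
 [0.6164 0.1631 0.1864]
 [0.6167 0.1657 0.1847]
 [0.617  0.1708 0.1836]
 [0.6173 0.171  0.1673]
 [0.6179 0.1669 0.1925]
 [0.618  0.1717 0.1927]
 [0.6182 0.1601 0.1898]
 [0.6182 0.1625 0.1898]
 [0.6183 0.1553 0.1739]
 [0.6185 0.1556 0.1874]
 [0.6185 0.1698 0.1894]
 [0.6187 0.1582 0.1862]
 [0.619  0.1655 0.1858]
 [0.62   0.1546 0.1783]
 [0.6204 0.1623 0.1912]
 [0.6205 0.1599 0.1906]
 [0.6207 0.1554 0.1886]
 [0.6208 0.1604 0.2029]
 [0.621  0.158  0.1873]
 [0.6211 0.1699 0.1886]
 [0.6212 0.1677 0.1875]
 [0.6214 0.1655 0.1859]
 [0.6215 0.1535 0.169 ]
 [0.6218 0.154  0.1821]
 [0.6219 0.1731 0.1842]
 [0.622  0.1662 0.1968]
 [0.6221 0.1639 0.1959]
 [0.6231 0.1719 0.1912]
 [0.6231 0.1554 0.1886]
 [0.6233 0.1604 0.2027]
 [0.6233 0.1531 0.1876]
 [0.6233 0.1603 0.1884]
 [0.6236 0.1531 0.1715]
 [0.6238 0.1583
[... 6321 characters left out ...]
 [0.6951 0.1392 0.1951]
 [0.6951 0.1535 0.1967]
 [0.6951 0.1417 0.1952]
 [0.6959 0.1517 0.1926]
 [0.6967 0.1498 0.1891]
 [0.6967 0.1451 0.1883]
 [0.6979 0.1514 0.1947]
 [0.6981 0.1444 0.1931]
 [0.6981 0.1467 0.1933]
 [0.6991 0.1498 0.1893]]
drum 1713 [0.5831 0.1598 0.0962] ((0.5855170488357544, 0.16054674983024597), 0.06118517369031906) [0.0886 0.0956 0.1054]
housing 5134 ((0.5947807431221008, 0.18587824702262878), (0.25628963112831116, 0.25774338841438293), 83.76871490478516)
bar 160 ((0.48133382201194763, -0.2705651819705963), (0.020497269928455353, 0.05312659591436386), 54.04408645629883) [ 0.4819 -0.2702  0.0574]
cov 1885 ((0.48102983832359314, -0.27096518874168396), 0.06662379950284958)
```

View pics/crop2.png

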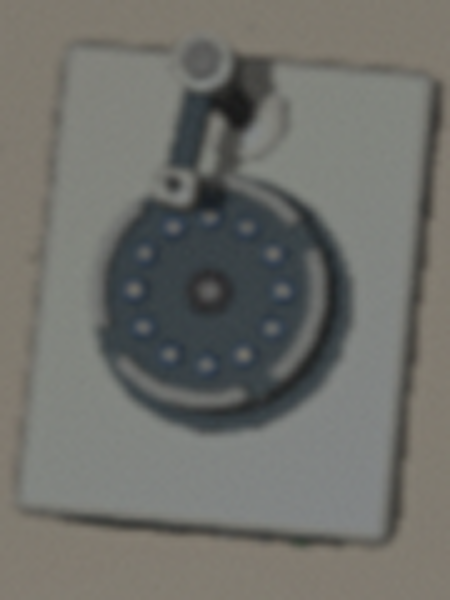

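The crop shows the arm pointing from the pillar (203,58) to the head (178,185). Rim gaps are at about (105,340), (260,390) and (308,235), so the notches lie at about 28° mod 90 in world yaw. The cover's bar is at about 144°. Next I'll check the gripper's body direction and work out the approach.

```bash
cat >> h.py <<'E'
from scipy.spatial.transform import Rotation as Ro
np.set_printoptions(precision=4,suppress=True)
def to(p,yaw=None):
    s=get_state();R=Ro.from_quat(s['eef_rot']).as_matrix()
    d=R.T@(np.array(p)-s['tool_pos']); y=np.degrees(np.arctan2(R[1,0],R[0,0]))
    print('t',round(s['clock'],2),'pos',s['tool_pos'],'yaw',round(y,2),'F',s['contact_force'],'M',s['moment'],'open',round(s['opening'],3),'q7',s['q'][6].round(2))
    print('tool slide',d*1e3,'mm','turn',None if yaw is None else (y-yaw+180)%360-180, 'tilt', R[:,2])
E
python3 - <<'E'
from h import *
s=snapshot('top'); c=s['frame'][310:430,500:640]
cv2.imwrite('pics/g3.png',cv2.cvtColor(cv2.resize(c,None,fx=4,fy=4),cv2.COLOR_RGB2BGR))
s=snapshot('wrist'); save(s,'w3.png')
T=np.linalg.inv(s['camera_from_world']); print(T)
to([.620,.131,.25],-13)
E
```

```text
[[ 0.3772 -0.8804 -0.2875  0.3128]
 [-0.9261 -0.3581 -0.1183 -0.5478]
 [ 0.0011  0.3109 -0.9505  0.3842]
 [ 0.      0.      0.      1.    ]]
t 0.85 pos [ 0.2358 -0.5788  0.2468] yaw -67.83 F [ 0.496  -0.779  -0.1082] M [0.014  0.0012 0.0125] open 1.004 q7 -0.22
tool slide [-512.4317 -623.6104   -3.3066] mm turn -54.833587999465536 tilt [ 0.0001 -0.0001 -1.    ]
```

View pics/g3.png

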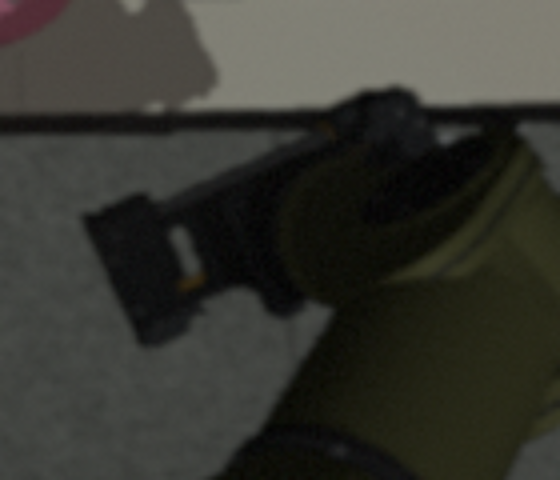

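View pics/w3.png

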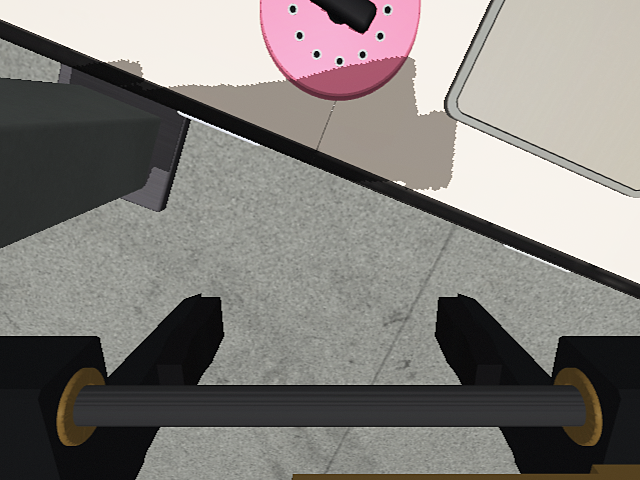

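The gripper's long side runs along tool x. In the wrist view the pads are at (205,310) and (455,310), with open floor below. I'll close the fingers and travel to the start of the push.

```bash
python3 -m creep '[{"hand":0,"slide":[-0.039,-0.048,0],"turn":0},{"hand":0,"slide":[-0.039,-0.048,0],"turn":0},{"hand":0,"slide":[-0.039,-0.048,0],"turn":0},{"hand":0,"slide":[-0.039,-0.048,0],"turn":0},{"hand":0,"slide":[-0.039,-0.048,0],"turn":0}]' 20
python3 -m creep '[{"hand":0,"slide":[-0.039,-0.048,0],"turn":0},{"hand":0,"slide":[-0.039,-0.048,0],"turn":0},{"hand":0,"slide":[-0.039,-0.048,0],"turn":0},{"hand":0,"slide":[-0.039,-0.048,0],"turn":0},{"hand":0,"slide":[-0.039,-0.048,0],"turn":0}]' 
python3 -m creep '[{"hand":0,"slide":[-0.039,-0.048,0],"turn":0},{"hand":0,"slide":[-0.039,-0.048,0],"turn":-10},{"hand":0,"slide":[0,0,0],"turn":-10},{"hand":0,"slide":[0,0,0],"turn":-10},{"hand":0,"slide":[0,0,0],"turn":-10}]'
python3 - <<'E'
from h import *
to([.620,.131,.25],-13)
s=snapshot('wrist'); save(s,'w4.png')
E
```

```text
clock: 1.48
tool_pos: [0.3855, -0.3061, 0.247]
eef_rot: [0.83, -0.558, 0.001, -0.0]
contact_force: [1.5, 0.2, 0.1]
opening: 0.458
clock: 2.1
tool_pos: [0.5342, -0.0348, 0.247]
eef_rot: [0.83, -0.558, 0.0, -0.0]
contact_force: [0.0, -0.4, -0.4]
opening: 0.007
clock: 2.72
tool_pos: [0.5927, 0.072, 0.2466]
eef_rot: [0.971, -0.238, 0.0, 0.0]
contact_force: [0.9, -0.1, 0.4]
opening: 0.004
t 2.73 pos [0.5927 0.072  0.2466] yaw -27.49 F [ 0.8631 -0.136   0.4334] M [-0.0908 -0.0496  0.0258] open 0.004 q7 -0.92
tool slide [ -3.0338 -64.8941  -3.3669] mm turn -14.491061667242093 tilt [ 0.     -0.0002 -1.    ]
```

View pics/w4.png

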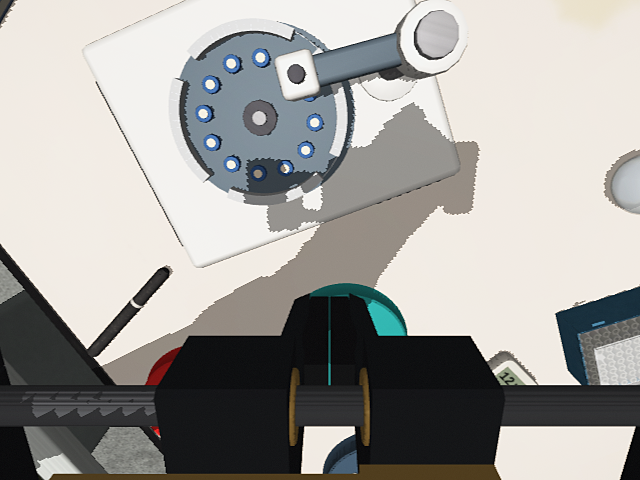

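The wrist view shows the needle head at (297,74), the hinge at (437,32) and the drum centred near (260,118), with its notches visible. I'll rectify this to measure hinge, rim centre and notch angle.

Run:
```python
from h import *
s=snapshot('wrist')
for t,z in [('carousel_rim',.104),('needle_head',.179),('needle_arm_hinge',.179)]:
    for r in pinpoint(t,s)[:2]: print(t,r['conf'],np.array(r['uv']),world(s,r['uv'],z))
P=cloud(s)
m=(abs(P[...,2]-.104)<.004)&(np.hypot(P[...,0]-.5845,P[...,1]-.159)<.07)&(s['frame'].min(-1)>150)
q=P[m]; 
# fit circle of outer points
c,r=cv2.minEnclosingCircle(q[:,:2].astype(np.float32)); print('rim',len(q),c,r)
x,y=q[:,0],q[:,1]
A=np.c_[2*x,2*y,np.ones_like(x)]; k=np.linalg.lstsq(A,x*x+y*y,rcond=None)[0]; print('ls',k[:2],np.sqrt(k[2]+k[0]**2+k[1]**2))
cx,cy=.5845,.159
# rectify z=.104: 2 px/mm
n=360; W=np.zeros((n,n,3),np.uint8); 
pts=np.array([[proj(s,[.58+(n/2-i)/2000*1.0, .158+(n/2-j)/2000*1.0,.104]) for j in range(n)] for i in range(n)],np.float32)
W=cv2.remap(s['frame'],pts[...,0],pts[...,1],cv2.INTER_LINEAR)
cv2.imwrite('pics/rect5.png',cv2.cvtColor(cv2.resize(W,(576,576)),cv2.COLOR_RGB2BGR))
t=(P[...,2]>.192)&(P[...,2]<.21)&(P[...,0]>.65)&(P[...,0]<.72)&(abs(P[...,1]-.149)<.03); print('pillar',t.sum(),cv2.minEnclosingCircle(P[t][:,:2].astype(np.float32)))
```

```text
carousel_rim 0.88 [253.5 115. ] [0.5852 0.1637 0.104 ]
carousel_rim 0.66 [273.3 113.8] [0.5974 0.1583 0.104 ]
needle_head 0.78 [299.1  73.6] [0.6266 0.1648 0.179 ]
needle_head 0.27 [428.   43.9] [0.6862 0.1486 0.179 ]
needle_arm_hinge 0.83 [424.9  43.7] [0.6849 0.1493 0.179 ]
rim 3667 (0.5871292948722839, 0.1610105037689209) 0.06029233708977699
ls [0.5874 0.1615] 0.05561787590121185
pillar 3909 ((0.6859869360923767, 0.14965865015983582), 0.015289528295397758)
```

View pics/rect5.png

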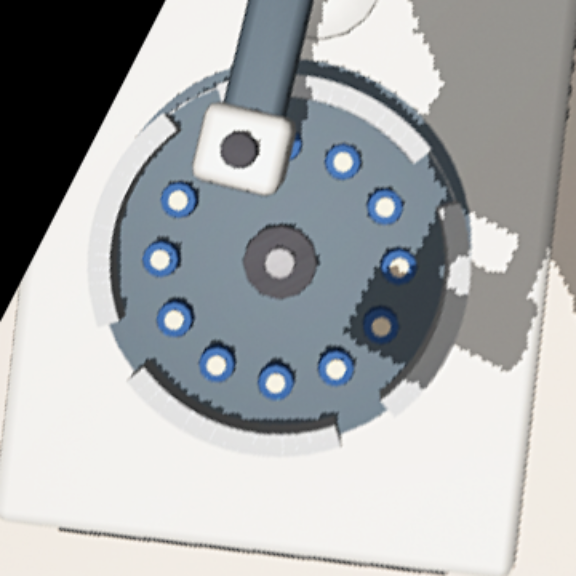

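Rim centre is (0.587,0.160) and the notches are at 28.3° mod 90. The hinge is at (0.686,0.1495), and the arm points at about 166°. I'll turn and move alongside the head.

```bash
python3 -m creep '[{"hand":0,"slide":[0,0,0],"turn":-10},{"hand":0,"slide":[0,0,0],"turn":-3},{"hand":0,"slide":[0,0,0],"turn":0}]'
python3 - <<'E'
from h import *
to([.6223,.130,.165],-14.4)
E
```

```text
clock: 3.35
tool_pos: [0.5927, 0.0718, 0.2467]
eef_rot: [0.991, -0.13, 0.0, 0.0]
contact_force: [0.1, -0.8, 1.2]
opening: 0.006
t 3.35 pos [0.5927 0.0718 0.2467] yaw -14.97 F [ 0.1386 -0.8152  1.1932] M [-0.0617 -0.0382  0.0339] open 0.006 q7 -0.74
tool slide [ 13.573  -63.8693  81.7131] mm turn -0.5717866838110695 tilt [ 0.     -0.0001 -1.    ]
```

```bash
python3 -m creep '[{"hand":0,"slide":[0.013,-0.030,0],"turn":0},{"hand":0,"slide":[0,-0.034,0],"turn":0},{"hand":0,"slide":[0,0,0.041],"turn":0},{"hand":0,"slide":[0,0,0.041],"turn":0},{"hand":0,"slide":[0,0,0],"turn":0}]'
python3 - <<'E'
from h import *
to([.6223,.130,.165],-14.4)
s=snapshot('wrist'); save(s,'w6.png')
E
```

```text
clock: 3.98
tool_pos: [0.6194, 0.1296, 0.1619]
eef_rot: [0.992, -0.13, -0.003, 0.002]
contact_force: [0.4, 0.7, -0.1]
opening: 0.005
t 3.98 pos [0.6194 0.1296 0.1619] yaw -14.9 F [ 0.3753  0.6956 -0.1313] M [-0.0335 -0.0496  0.0259] open 0.005 q7 -0.85
tool slide [ 2.7008 -1.0972 -3.0885] mm turn -0.504856831895097 tilt [-0.0064 -0.0026 -1.    ]
```

View pics/w6.png

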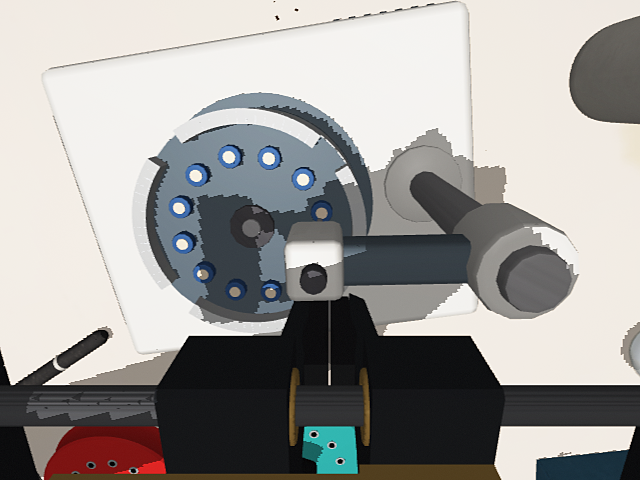

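The fingers stand just behind the head block at (315,260), pillar to the right. I'll make contact and then sweep around the hinge.

```bash
python3 -m creep '[{"hand":0,"slide":[0.002,-0.012,-0.002],"turn":0},{"hand":0,"slide":[-0.002,-0.0083,0],"turn":8},{"hand":0,"slide":[-0.002,-0.0083,0],"turn":8},{"hand":0,"slide":[-0.002,-0.0083,0],"turn":8}]'
python3 - <<'E'
from h import *
def rel():
    s=get_state();R=Ro.from_quat(s['eef_rot']).as_matrix();d=R.T@(np.array([.686,.1495,.18])-s['tool_pos']);print('hinge in tool mm',d*1e3)
to([.62,.13,.165],-90);rel()
s=snapshot('wrist'); save(s,'w7.png')
E
```

```text
clock: 4.53
tool_pos: [0.6319, 0.1676, 0.1691]
eef_rot: [0.942, -0.335, 0.001, -0.001]
contact_force: [0.5, -1.8, -1.2]
opening: 0.008
t 4.53 pos [0.6319 0.1676 0.1691] yaw -39.12 F [ 0.4671 -1.85   -1.2081] M [-0.3846  0.0865  0.0133] open 0.008 q7 -1.21
tool slide [14.5012 36.6859  4.0065] mm turn 50.8816881767971 tilt [ 0.0029  0.0008 -1.    ]
hinge in tool mm [ 53.4301 -20.1211 -10.7839]
```

View pics/w7.png

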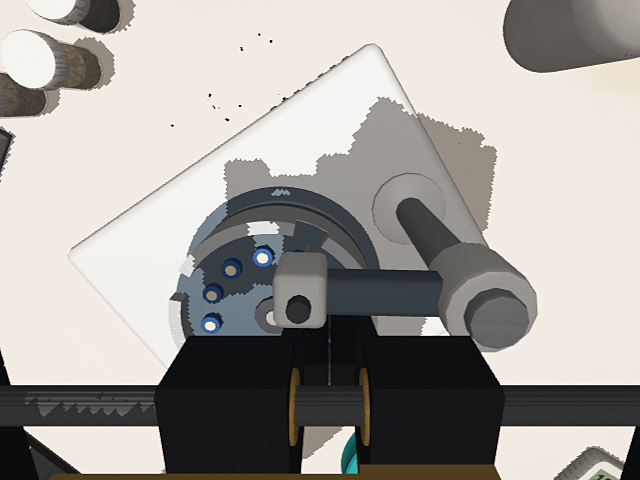

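The arm is moving with the fingers against the block at (300,290). Continuing the sweep.

```bash
python3 -m creep '[{"hand":0,"slide":[-0.003,-0.0083,0.002],"turn":8},{"hand":0,"slide":[-0.003,-0.0083,0.001],"turn":8},{"hand":0,"slide":[-0.003,-0.0083,0],"turn":8},{"hand":0,"slide":[-0.0025,-0.0083,0],"turn":8},{"hand":0,"slide":[-0.0025,-0.0083,0],"turn":8}]'
python3 - <<'E'
from h import *
def rel():
    s=get_state();R=Ro.from_quat(s['eef_rot']).as_matrix();d=R.T@(np.array([.686,.1495,.18])-s['tool_pos']);print('hinge in tool mm',d*1e3)
to([.62,.13,.165],-90);rel()
E
```

```text
clock: 5.2
tool_pos: [0.6564, 0.2023, 0.1655]
eef_rot: [0.772, -0.636, 0.0, -0.001]
contact_force: [-2.0, -1.0, 0.7]
opening: 0.003
t 5.2 pos [0.6564 0.2023 0.1655] yaw -78.95 F [-2.0253 -1.0006  0.6944] M [-0.2355  0.1918  0.0219] open 0.003 q7 -1.76
tool slide [63.9989 49.5789  0.3273] mm turn 11.048032326137331 tilt [ 0.0012  0.0014 -1.    ]
hinge in tool mm [ 57.4915 -18.9562 -14.5668]
```

```bash
python3 -m creep '[{"hand":0,"slide":[-0.001,-0.004,0],"turn":4},{"hand":0,"slide":[-0.001,-0.004,0],"turn":4},{"hand":0,"slide":[-0.001,-0.003,0],"turn":3},{"hand":0,"slide":[0,0,0],"turn":0}]'
python3 - <<'E'
from h import *
def rel():
    s=get_state();R=Ro.from_quat(s['eef_rot']).as_matrix();d=R.T@(np.array([.686,.1495,.18])-s['tool_pos']);print('hinge in tool mm',d*1e3)
to([.62,.13,.165],-90);rel()
s=snapshot('wrist'); save(s,'w8.png')
E
```

```text
clock: 5.7
tool_pos: [0.6636, 0.2068, 0.1652]
eef_rot: [0.709, -0.705, -0.002, 0.002]
contact_force: [-7.9, -1.6, 5.8]
opening: 0.005
t 5.7 pos [0.6636 0.2068 0.1652] yaw -89.67 F [-7.864  -1.5569  5.7598] M [-0.219   1.5665  0.0528] open 0.005 q7 -1.91
tool slide [76.5496 44.0896  0.3545] mm turn 0.333802026915464 tilt [-0.0057  0.0006 -1.    ]
hinge in tool mm [ 57.4251 -21.9366 -15.0092]
```

View pics/w8.png

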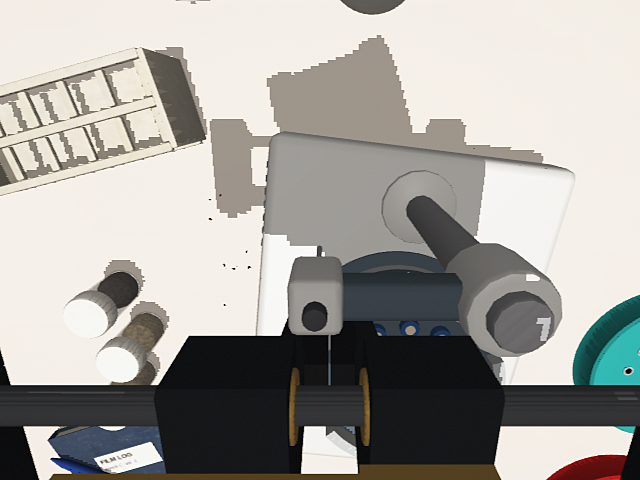

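The force rose from 2 N to 8 N, so this is the stop. One more light press will confirm.

```bash
python3 -m creep '[{"hand":0,"slide":[0,-0.003,0],"turn":0},{"hand":0,"slide":[0,0,0],"turn":0}]'
python3 - <<'E'
from h import *
to([.62,.13,.165],-90)
E
python3 -m creep '[{"hand":0,"slide":[0,0.006,0],"turn":0},{"hand":0,"slide":[0,0.03,0],"turn":0},{"hand":0,"slide":[0,0.04,-0.03],"turn":0},{"hand":0,"slide":[0,0.03,-0.05],"turn":0},{"hand":0.088,"slide":[0,0,0],"turn":0}]'
python3 - <<'E'
from h import *
to([.4815,-.2707,.15],-126)
s=snapshot('wrist'); save(s,'w9.png');P=cloud(s)
c=(P[...,2]>.168)&(P[...,2]<.195)&(np.hypot(P[...,0]-.686,P[...,1]-.1495)>.02)&(np.hypot(P[...,0]-.686,P[...,1]-.1495)<.075)
v=P[c][:,:2]-[.686,.1495]; print(c.sum(),np.degrees(np.arctan2(v[:,1].mean(),v[:,0].mean())), 'expect 90.9')
for r in pinpoint('needle_head',s)[:1]: print(world(s,r['uv'],.179))
E
```

```text
clock: 6.0
tool_pos: [0.6638, 0.2068, 0.165]
eef_rot: [0.709, -0.705, -0.004, 0.004]
contact_force: [-14.9, -1.2, 9.8]
opening: 0.006
t 6.0 pos [0.6638 0.2068 0.165 ] yaw -89.61 F [-14.9177  -1.1832   9.753 ] M [-0.345   2.796   0.1249] open 0.006 q7 -1.9
tool slide [76.5315 44.3262  0.5237] mm turn 0.3892197903280987 tilt [-0.0119  0.0001 -0.9999]
clock: 6.62
tool_pos: [0.5646, 0.2079, 0.2492]
eef_rot: [0.709, -0.705, 0.001, -0.005]
contact_force: [1.1, -0.8, 0.2]
opening: 0.095
t 6.62 pos [0.5646 0.2079 0.2492] yaw -89.62 F [ 1.1388 -0.7906  0.1873] M [ 0.0128 -0.0203 -0.0372] open 0.095 q7 -1.96
tool slide [478.5318  87.1464  95.8375] mm turn 36.37862742797063 tilt [ 0.0087  0.0054 -0.9999]
4506 91.70590215515433 expect 90.9
[0.6857 0.2125 0.179 ]
```

View pics/w9.png

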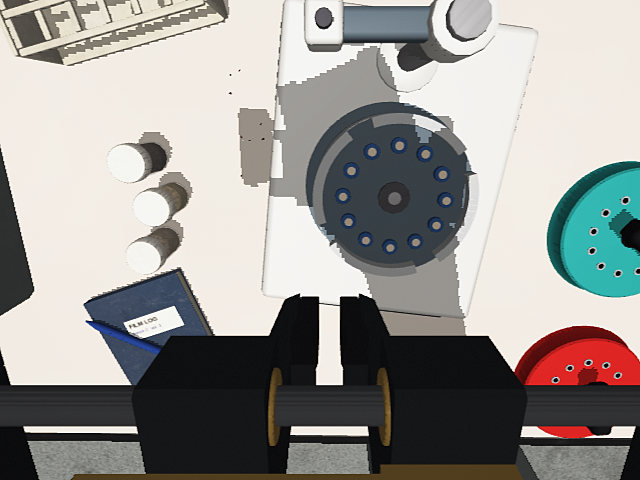

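The needle arm is at its stop: the head is at (323,18), the measured direction is 91.7° against 90.9° expected, and the extra press raised the force without motion. Now to the cover.

```bash
python3 -m creep '[{"hand":0.088,"slide":[0.060,0.011,0],"turn":0},{"hand":0.088,"slide":[0.060,0.011,0],"turn":0},{"hand":0.088,"slide":[0.060,0.011,0],"turn":0},{"hand":0.088,"slide":[0.060,0.011,0],"turn":0},{"hand":0.088,"slide":[0.060,0.011,0],"turn":0}]' 
python3 -m creep '[{"hand":0.088,"slide":[0.060,0.011,0],"turn":0},{"hand":0.088,"slide":[0.060,0.011,0],"turn":0},{"hand":0.088,"slide":[0,0,0],"turn":10},{"hand":0.088,"slide":[0,0,0],"turn":10},{"hand":0.088,"slide":[0,0,0],"turn":10}]'
python3 - <<'E'
from h import *
to([.4815,-.2707,.15],-126)
s=snapshot('wrist'); save(s,'w10.png');P=cloud(s)
b=P[(abs(P[...,0]-.4815)<.08)&(abs(P[...,1]+.2707)<.08)&(P[...,2]>.05)&(P[...,2]<.07)]
d=P[(abs(P[...,0]-.4815)<.09)&(abs(P[...,1]+.2707)<.09)&(P[...,2]>.015)&(P[...,2]<.07)]
print(len(b),cv2.minAreaRect(b[:,:2].astype(np.float32)),np.percentile(b[:,2],[5,50,95])); print(cv2.minEnclosingCircle(d[:,:2].astype(np.float32)))
for r in pinpoint('cover_grip',s)[:3]: print(r['conf'],r['uv'],world(s,r['uv'],.048))
E
```

```text
clock: 7.35
tool_pos: [0.5096, -0.097, 0.2429]
eef_rot: [0.708, -0.706, -0.0, 0.0]
contact_force: [0.8, -1.4, 0.6]
opening: 0.753
clock: 7.98
tool_pos: [0.4881, -0.2157, 0.2427]
eef_rot: [-0.499, 0.867, 0.0, -0.0]
contact_force: [0.0, -0.6, 0.3]
opening: 0.992
t 7.97 pos [ 0.4881 -0.2157  0.2427] yaw -120.18 F [ 0.0461 -0.6121  0.3137] M [ 0.038  -0.0033 -0.0201] open 0.992 q7 -1.65
tool slide [ 50.8503 -22.0455  92.6874] mm turn 5.817466037882696 tilt [-0.0006  0.0002 -1.    ]
1561 ((0.48423144221305847, -0.27093032002449036), (0.020407725125551224, 0.05382881686091423), 54.34366989135742) [0.0537 0.0576 0.0592]
((0.4839358627796173, -0.27098348736763), 0.06558599323034286)
0.73 [390.2, 182.0] [ 0.4842 -0.2711  0.048 ]
0.58 [271.2, 388.8] [ 0.3595 -0.0724  0.048 ]
0.57 [170.0, 238.8] [ 0.5368 -0.0812  0.048 ]
```

View pics/w10.png

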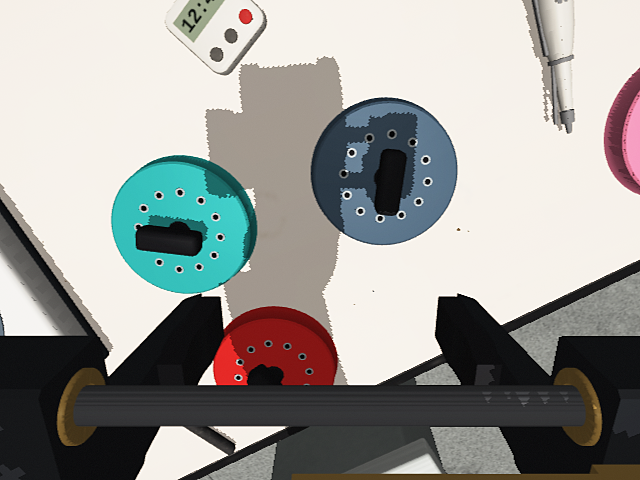

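The blue-grey cover is at (385,172) in the picture, its bar vertical there. By world measurement it's at (0.484,-0.271) with grip yaw -125.7°. Moving over it.

```bash
python3 -m creep '[{"hand":0.088,"slide":[0,0,0],"turn":5.5},{"hand":0.088,"slide":[0.048,-0.026,0],"turn":0},{"hand":0.088,"slide":[0,0,0.055],"turn":0},{"hand":0.088,"slide":[0,0,0.04],"turn":0},{"hand":0.088,"slide":[0,0,0],"turn":0}]'
python3 - <<'E'
from h import *
to([.484,-.271,.040],-125.7)
s=snapshot('wrist'); save(s,'w11.png')
E
```

```text
clock: 8.7
tool_pos: [0.4794, -0.2682, 0.1459]
eef_rot: [-0.46, 0.888, 0.003, -0.002]
contact_force: [0.9, -0.3, 0.1]
opening: 1.001
t 8.7 pos [ 0.4794 -0.2682  0.1459] yaw -125.17 F [ 0.9396 -0.2875  0.1252] M [ 0.0721 -0.0124  0.0136] open 1.001 q7 -1.6
tool slide [ -0.4264  -6.0383 105.8378] mm turn 0.5266283914837118 tilt [-0.0058  0.0034 -1.    ]
```

View pics/w11.png

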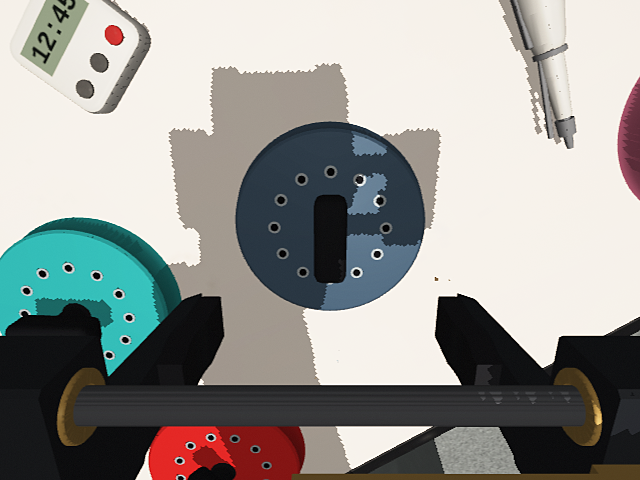

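The bar at (330,238) is centred between the jaws. Descending.

```bash
python3 -m creep '[{"hand":0.088,"slide":[0,-0.006,0.040],"turn":0.5},{"hand":0.088,"slide":[0,0,0.040],"turn":0},{"hand":0.088,"slide":[0,0,0.019],"turn":0},{"hand":0.088,"slide":[0,0,0],"turn":0}]'
python3 - <<'E'
from h import *
to([.484,-.271,.040],-125.7)
E
```

```text
clock: 9.25
tool_pos: [0.4863, -0.2727, 0.0499]
eef_rot: [-0.456, 0.89, 0.0, 0.0]
contact_force: [0.6, 0.5, -0.3]
opening: 0.993
t 9.25 pos [ 0.4863 -0.2727  0.0499] yaw -125.79 F [ 0.5784  0.5075 -0.2608] M [0.0924 0.035  0.0166] open 0.993 q7 -1.59
tool slide [-0.0053  2.8429  9.9374] mm turn -0.08991950762703027 tilt [-0.      0.0001 -1.    ]
```

Down the rest of the way and grip.

```bash
python3 -m creep '[{"hand":0.088,"slide":[0,0.003,0.010],"turn":0},{"hand":0.01,"slide":[0,0,0],"turn":0},{"hand":0.01,"slide":[0,0,0],"turn":0},{"hand":0.01,"slide":[0,0,0],"turn":0},{"hand":0.01,"slide":[0,0,0],"turn":0}]' 30
python3 -m creep '[{"hand":0.01,"slide":[0,0,0],"turn":0},{"hand":0.01,"slide":[0,0,0],"turn":0},{"hand":0.01,"slide":[0,0,0],"turn":0},{"hand":0.01,"slide":[0,0,0],"turn":0}]'
python3 - <<'E'
from h import *
to([.484,-.271,.040],-125.7)
E
```

```text
clock: 9.88
tool_pos: [0.4837, -0.271, 0.04]
eef_rot: [-0.455, 0.89, -0.0, 0.0]
contact_force: [-0.2, 0.0, -0.1]
opening: 0.571
clock: 10.38
tool_pos: [0.4835, -0.2709, 0.0397]
eef_rot: [-0.455, 0.89, -0.0, -0.0]
contact_force: [-0.4, 0.0, 0.1]
opening: 0.225
t 10.38 pos [ 0.4835 -0.2709  0.0397] yaw -125.83 F [-0.3913  0.0143  0.0635] M [ 0.0784  0.0188 -0.0359] open 0.225 q7 -1.59
tool slide [-0.2055 -0.4322 -0.2842] mm turn -0.1349060481975073 tilt [-0.0001 -0.0001 -1.    ]
```

Gripped (opening 19.8 mm). Lifting and checking with a picture.

```bash
python3 -m creep '[{"hand":0.01,"slide":[0,0,-0.02],"turn":0},{"hand":0.01,"slide":[0,0,-0.05],"turn":0},{"hand":0.01,"slide":[0,0,-0.06],"turn":0},{"hand":0.01,"slide":[0,0,-0.06],"turn":0},{"hand":0.01,"slide":[0,0,0],"turn":0}]'
python3 - <<'E'
from h import *
to([.587,.160,.21],-61.7)
s=snapshot('wrist'); save(s,'w12.png')
P=cloud(s);st=get_state()['tool_pos']
b=P[(np.hypot(P[...,0]-st[0],P[...,1]-st[1])<.09)&(P[...,2]>.16)&(P[...,2]<.2)]
print(len(b),cv2.minEnclosingCircle(b[:,:2].astype(np.float32)),np.percentile(b[:,2],[5,50,95]))
E
```

```text
clock: 11.0
tool_pos: [0.4859, -0.2724, 0.234]
eef_rot: [-0.455, 0.89, -0.004, 0.003]
contact_force: [-0.6, 0.4, -1.9]
opening: 0.223
t 11.0 pos [ 0.4859 -0.2724  0.234 ] yaw -125.85 F [-0.5915  0.3872 -1.9371] M [ 0.0864 -0.0372  0.0026] open 0.223 q7 -1.62
tool slide [-409.6335  171.5071   22.9363] mm turn -64.15245087992486 tilt [ 0.0085 -0.0044 -1.    ]
2189 ((0.5104256868362427, -0.2884202301502228), 0.06244395300745964) [0.1941 0.1969 0.1997]
```

View pics/w12.png

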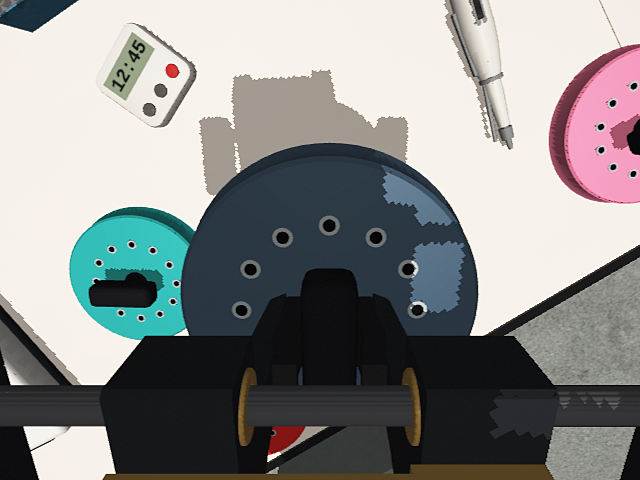

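The cover hangs level in the gripper, centred at (330,280), with a weight reading of 1.9 N. Carrying it over, then turning.

```bash
python3 -m creep '[{"hand":0.01,"slide":[-0.025,0.010,0],"turn":0},{"hand":0.01,"slide":[-0.050,0.021,0],"turn":0},{"hand":0.01,"slide":[-0.050,0.021,0],"turn":0},{"hand":0.01,"slide":[-0.050,0.021,0],"turn":0},{"hand":0.01,"slide":[-0.050,0.021,0],"turn":0}]' 
python3 -m creep '[{"hand":0.01,"slide":[-0.050,0.021,0],"turn":0},{"hand":0.01,"slide":[-0.050,0.021,0],"turn":0},{"hand":0.01,"slide":[-0.040,0.017,0],"turn":0},{"hand":0.01,"slide":[0,0,0],"turn":-10},{"hand":0.01,"slide":[0,0,0],"turn":-10}]' 
python3 -m creep '[{"hand":0.01,"slide":[0,0,0],"turn":-10},{"hand":0.01,"slide":[0,0,0],"turn":-10},{"hand":0.01,"slide":[0,0,0],"turn":-10},{"hand":0.01,"slide":[0,0,0],"turn":-10},{"hand":0.01,"slide":[0,0,0],"turn":0}]'
python3 - <<'E'
from h import *
to([.587,.160,.21],-61.7)
s=snapshot('wrist'); save(s,'w13.png')
P=cloud(s);st=get_state()['tool_pos']
b=P[(np.hypot(P[...,0]-st[0],P[...,1]-st[1])<.09)&(P[...,2]>.18)&(P[...,2]<.23)]
print(len(b),np.percentile(b[:,2],[5,50,95]))
E
```

```text
clock: 11.68
tool_pos: [0.5377, -0.0315, 0.2274]
eef_rot: [-0.455, 0.89, 0.001, -0.002]
contact_force: [0.9, 1.2, -2.4]
opening: 0.222
clock: 12.3
tool_pos: [0.5714, 0.1155, 0.2268]
eef_rot: [-0.606, 0.795, 0.001, -0.003]
contact_force: [0.7, 0.2, -2.2]
opening: 0.22
clock: 12.92
tool_pos: [0.5718, 0.1143, 0.2275]
eef_rot: [0.839, -0.544, -0.002, 0.001]
contact_force: [0.0, -0.7, -1.4]
opening: 0.221
t 12.93 pos [0.5718 0.1143 0.2275] yaw -65.94 F [ 0.0366 -0.657  -1.3872] M [ 0.0008 -0.0152 -0.0191] open 0.221 q7 -1.49
tool slide [-35.4998 -32.6049  17.4025] mm turn -4.238235256715342 tilt [-0.0046 -0.0003 -1.    ]
41678 [0.1924 0.2096 0.2113]
```

View pics/w13.png

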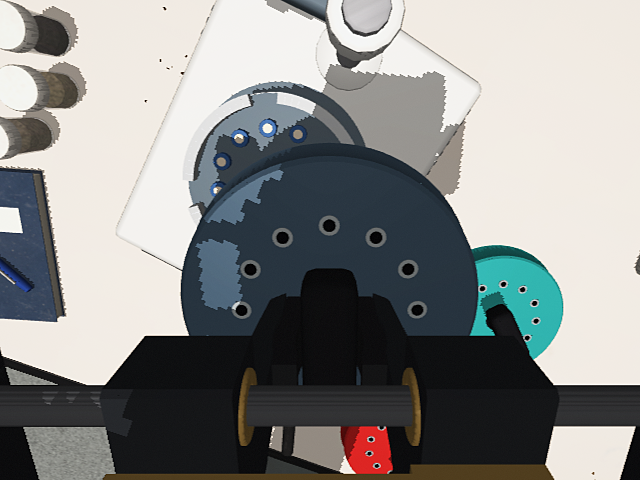

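The cover hangs in front of the carousel; the pillar top at (365,10) and the three jars are clear. I'll line up over the axis at yaw -61.7°.

```bash
python3 -m creep '[{"hand":0.01,"slide":[-0.018,-0.016,0],"turn":0},{"hand":0.01,"slide":[-0.0175,-0.0165,0],"turn":0},{"hand":0.01,"slide":[0,0,0.01],"turn":-4.2},{"hand":0.01,"slide":[0,0,0.03],"turn":0},{"hand":0.01,"slide":[0,0,0],"turn":0}]'
python3 - <<'E'
from h import *
to([.587,.160,.165],-61.7)
s=snapshot('wrist'); save(s,'w14.png')
P=cloud(s);st=get_state()
b=P[(np.hypot(P[...,0]-st['tool_pos'][0],P[...,1]-st['tool_pos'][1])<.09)&(P[...,2]>st['tool_pos'][2]-.03)&(P[...,2]<st['tool_pos'][2]+.005)]
R=Ro.from_quat(st['eef_rot']).as_matrix(); L=(b-st['tool_pos'])@R
print(len(L),np.percentile(L[:,2],[5,50,95])*1e3)
t=L[abs(L[:,2]-np.median(L[:,2]))<.003]; h=cv2.convexHull(t[:,:2].astype(np.float32))[:,0]
h=h[h[:,1]<-.01]
A=np.c_[2*h,np.ones(len(h))]; k=np.linalg.lstsq(A,(h**2).sum(1),rcond=None)[0]; print('cover centre in tool',k[:2]*1e3,'r',np.sqrt(k[2]+k[0]**2+k[1]**2))
A=np.c_[t[:,:2],np.ones(len(t))]; print('plane slope',np.linalg.lstsq(A,t[:,2],rcond=None)[0])
E
```

```text
clock: 13.6
tool_pos: [0.5867, 0.1619, 0.1875]
eef_rot: [0.859, -0.512, -0.002, 0.002]
contact_force: [0.2, -0.4, -1.8]
opening: 0.226
t 13.6 pos [0.5867 0.1619 0.1875] yaw -61.59 F [ 0.1958 -0.3578 -1.7918] M [ 0.0369  0.0119 -0.0118] open 0.226 q7 -1.5
tool slide [ 1.8868  0.5489 22.5218] mm turn 0.10892829003188353 tilt [-0.0049 -0.0009 -1.    ]
41177 [ 3.6624 19.1657 20.9161]
cover centre in tool [ 9.7108 -7.5077] r 0.06778342286120084
plane slope [-0.0009 -0.0134  0.0189]
```

View pics/w14.png

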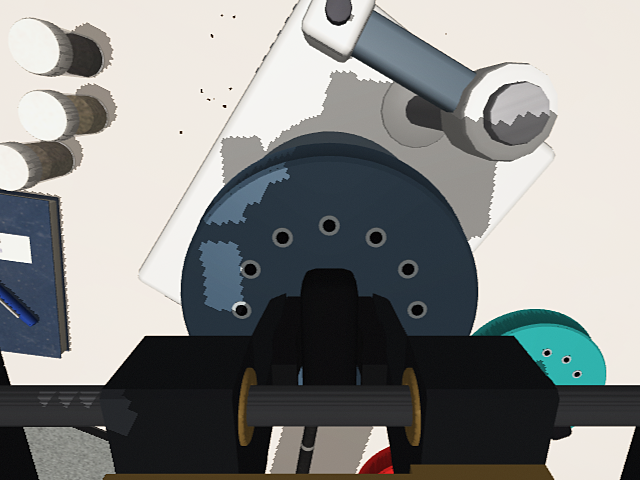

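The plate is symmetric about column 330, in line with the jaws, and the needle head at (338,15) and pillar are clear of the cover. (The circle fit was contaminated, so I'm ignoring it.) Descending carefully.

```bash
python3 -m creep '[{"hand":0.01,"slide":[0.001,0,0.020],"turn":0},{"hand":0.01,"slide":[0,0,0.014],"turn":0},{"hand":0.01,"slide":[0,0,0],"turn":0}]'
python3 - <<'E'
from h import *
to([.587,.160,.134],-61.7)
E
```

```text
clock: 14.02
tool_pos: [0.5884, 0.1597, 0.1553]
eef_rot: [0.859, -0.512, -0.0, 0.0]
contact_force: [-0.7, 0.7, -1.1]
opening: 0.226
t 14.03 pos [0.5884 0.1597 0.1553] yaw -61.64 F [-0.7259  0.6846 -1.1257] M [ 0.0586 -0.0734  0.0338] open 0.226 q7 -1.5
tool slide [-0.9163  1.1216 21.2946] mm turn 0.06336022254788531 tilt [-0.0012 -0.0003 -1.    ]
```

```bash
python3 -m creep '[{"hand":0.01,"slide":[-0.0005,0.001,0.008],"turn":0},{"hand":0.01,"slide":[0,0,0.005],"turn":0},{"hand":0.01,"slide":[0,0,0],"turn":0}]'
python3 - <<'E'
from h import *
to([.587,.160,.134],-61.7)
E
python3 -m creep '[{"hand":0.01,"slide":[0,0,0.004],"turn":0},{"hand":0.01,"slide":[0,0,0.003],"turn":0},{"hand":0.01,"slide":[0,0,0],"turn":0}]'
python3 - <<'E'
from h import *
to([.587,.160,.134],-61.7)
E
```

```text
clock: 14.4
tool_pos: [0.5875, 0.1593, 0.1425]
eef_rot: [0.859, -0.512, -0.0, 0.0]
contact_force: [-1.2, -0.4, -1.6]
opening: 0.224
t 14.4 pos [0.5875 0.1593 0.1425] yaw -61.64 F [-1.2142 -0.4265 -1.6206] M [-0.0337 -0.0687 -0.0002] open 0.224 q7 -1.5
tool slide [-0.8491  0.1136  8.4545] mm turn 0.0574243687663909 tilt [-0.0005 -0.0003 -1.    ]
clock: 14.78
tool_pos: [0.5873, 0.1596, 0.1354]
eef_rot: [0.859, -0.512, -0.0, 0.0]
contact_force: [-0.3, 0.6, -1.8]
opening: 0.227
t 14.78 pos [0.5873 0.1596 0.1354] yaw -61.62 F [-0.3126  0.6057 -1.8353] M [0.1324 0.1259 0.0076] open 0.227 q7 -1.51
tool slide [-0.5012  0.0888  1.3993] mm turn 0.0815610763445136 tilt [-0.0008 -0.     -1.    ]
```

```bash
python3 -m creep '[{"hand":0.01,"slide":[0,0,0.002],"turn":0},{"hand":0.01,"slide":[0,0,0.002],"turn":0},{"hand":0.01,"slide":[0,0,0],"turn":0}]'
python3 - <<'E'
from h import *
to([.587,.160,.1257],-61.7)
E
python3 -m creep '[{"hand":0.01,"slide":[0,0,0.002],"turn":0},{"hand":0.01,"slide":[0,0,0.001],"turn":0},{"hand":0.01,"slide":[0,0,0],"turn":0}]'
python3 - <<'E'
from h import *
to([.587,.160,.1257],-61.7)
E
```

```text
clock: 15.15
tool_pos: [0.5873, 0.1596, 0.1314]
eef_rot: [0.859, -0.512, -0.0, 0.0]
contact_force: [-0.7, 0.9, -1.8]
opening: 0.223
t 15.15 pos [0.5873 0.1596 0.1314] yaw -61.62 F [-0.6655  0.9288 -1.7797] M [0.2251 0.2692 0.0046] open 0.223 q7 -1.51
tool slide [-0.5058  0.1187  5.7229] mm turn 0.07563111294129499 tilt [-0.0007  0.     -1.    ]
clock: 15.52
tool_pos: [0.5874, 0.1596, 0.1286]
eef_rot: [0.859, -0.512, -0.0, 0.0]
contact_force: [-2.5, 1.1, -1.9]
opening: 0.221
t 15.53 pos [0.5874 0.1596 0.1286] yaw -61.62 F [-2.5323  1.1292 -1.9344] M [ 0.3632  0.4998 -0.0631] open 0.221 q7 -1.51
tool slide [-0.5587  0.1825  2.8574] mm turn 0.07577099703365775 tilt [-0.0005  0.0001 -1.    ]
```

The height is already 4 mm below the ride height with no vertical resistance, so the lugs are entering. Continuing in small steps.

```bash
python3 -m creep '[{"hand":0.01,"slide":[-0.0006,0,0.001],"turn":0},{"hand":0.01,"slide":[0,0,0.001],"turn":0},{"hand":0.01,"slide":[0,0,0],"turn":0}]'
python3 - <<'E'
from h import *
to([.587,.160,.1257],-61.7)
E
python3 -m creep '[{"hand":0.01,"slide":[0,0,0.001],"turn":0},{"hand":0.01,"slide":[0,0,0.0005],"turn":0},{"hand":0.01,"slide":[0,0,0],"turn":0}]'
python3 - <<'E'
from h import *
to([.587,.160,.1257],-61.7)
E
```

```text
clock: 15.9
tool_pos: [0.5875, 0.1598, 0.1266]
eef_rot: [0.859, -0.512, 0.0, 0.0]
contact_force: [-1.5, 0.8, -1.4]
opening: 0.227
t 15.9 pos [0.5875 0.1598 0.1266] yaw -61.65 F [-1.4531  0.7707 -1.426 ] M [0.2126 0.3532 0.0456] open 0.227 q7 -1.51
tool slide [-0.3978  0.3341  0.9177] mm turn 0.05286433027677617 tilt [ 0.0001 -0.0002 -1.    ]
clock: 16.27
tool_pos: [0.5875, 0.1599, 0.1258]
eef_rot: [0.859, -0.512, 0.0, -0.0]
contact_force: [-4.0, -0.3, 6.4]
opening: 0.222
t 16.27 pos [0.5875 0.1599 0.1258] yaw -61.64 F [-3.9597 -0.2719  6.3936] M [ 0.0636  0.6616 -0.0192] open 0.222 q7 -1.51
tool slide [-0.3036  0.3689  0.0632] mm turn 0.06088786203153518 tilt [ 0.0003 -0.0001 -1.    ]
```

It met resistance at 0.1258 m, the computed seated height of 0.1257 m. Releasing and retreating straight up.

```bash
python3 -m creep '[{"hand":0.06,"slide":[0,0,-0.0005],"turn":0},{"hand":0.06,"slide":[0,0,0],"turn":0},{"hand":0.06,"slide":[0,0,0],"turn":0},{"hand":0.06,"slide":[0,0,0],"turn":0},{"hand":0.06,"slide":[0,0,0],"turn":0}]' 
python3 -m creep '[{"hand":0.06,"slide":[0,0,-0.02],"turn":0},{"hand":0.06,"slide":[0,0,-0.04],"turn":0},{"hand":0.06,"slide":[0,0,-0.04],"turn":0},{"hand":0.06,"slide":[0.02,0.05,-0.02],"turn":0},{"hand":0.06,"slide":[0.02,0.05,0],"turn":0}]'
python3 - <<'E'
from h import *
to([.587,.160,.1257],-61.7)
s=snapshot('wrist'); save(s,'w15.png'); P=cloud(s); 
rr=np.hypot(P[...,0]-.587,P[...,1]-.16)
m=(rr<.062)&(rr>.03)&(P[...,2]>.1)&(P[...,2]<.13); t=P[m]
for i in range(3):
    A=np.c_[t[:,0]-.587,t[:,1]-.16,np.ones(len(t))]; k=np.linalg.lstsq(A,t[:,2],rcond=None)[0]; t=t[abs(A@k-t[:,2])<.002]
print('plate top plane',k,len(t),'expect .104+.006=.110 seated, .117 riding')
b=P[(rr<.05)&(P[...,2]>.136)&(P[...,2]<.155)]; print('bar',len(b),cv2.minAreaRect(b[:,:2].astype(np.float32)),np.median(b[:,2]))
hd=pinpoint('needle_head',s)[:1]; print([world(s,r['uv'],.179) for r in hd])
s=snapshot('top'); save(s,'t15.png');
E
```

```text
clock: 16.9
tool_pos: [0.5875, 0.1599, 0.1257]
eef_rot: [0.859, -0.512, 0.0, 0.0]
contact_force: [0.3, -0.2, 0.4]
opening: 0.679
clock: 17.52
tool_pos: [0.5189, 0.0767, 0.2474]
eef_rot: [0.859, -0.512, 0.002, -0.001]
contact_force: [0.7, -0.3, -0.6]
opening: 0.682
t 17.52 pos [0.5189 0.0767 0.2474] yaw -61.59 F [ 0.7368 -0.3141 -0.5556] M [-0.0929 -0.0064 -0.0302] open 0.682 q7 -1.4
tool slide [-41.0435 -98.9767 122.0411] mm turn 0.10912063024380814 tilt [ 0.0045  0.0007 -1.    ]
plate top plane [ 0.0051 -0.0004  0.1082] 20576 expect .104+.006=.110 seated, .117 riding
bar 3499 ((0.5884421467781067, 0.1591624766588211), (0.05319385975599289, 0.02033950388431549), 28.448593139648438) 0.14382414975590951
[]
```

View pics/w15.png

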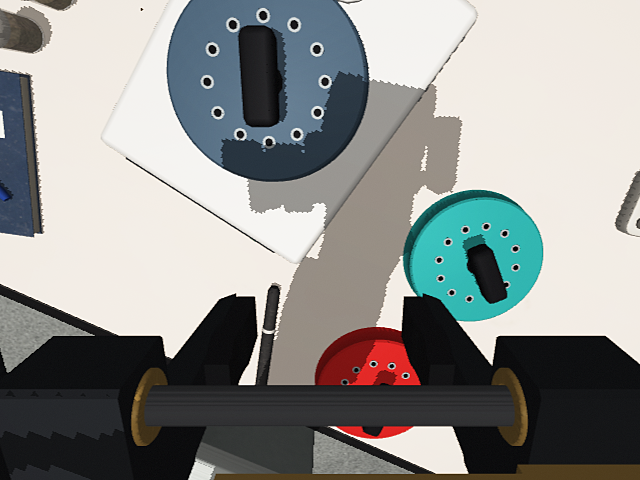

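View pics/t15.png

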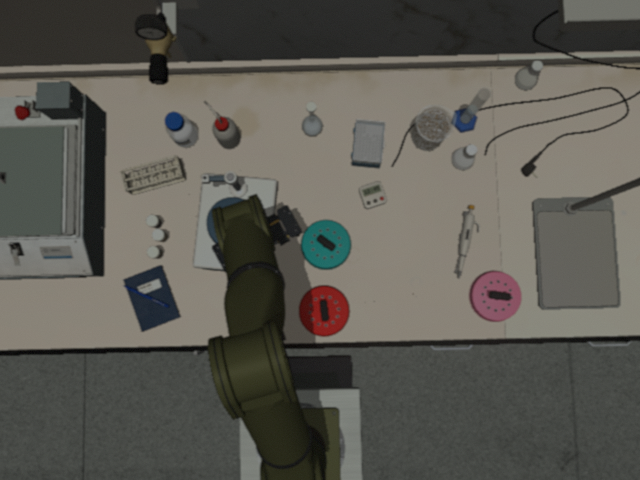

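The wrist view shows the cover on the carousel at (267,82), level (slope about 0.3°). Its plate top is at 0.108 m, against 0.110 seated or 0.117 riding. In the top view the needle arm points left from the pillar (240,182) to the head (208,180), and the bystanders are unmoved. One last check on the arm angle.

Run:
```python
from h import *
s=snapshot('top')
a=[world(s,pinpoint(t,s)[0]['uv'],.179) for t in('needle_head','needle_arm_hinge')]
d=a[0]-a[1]; print(a,np.degrees(np.arctan2(d[1],d[0])))
s=snapshot('scene'); save(s,'s16.png'); cv2.imwrite('pics/s16c.png',cv2.cvtColor(cv2.resize(s['frame'][220:380,160:330],None,fx=4,fy=3.7),cv2.COLOR_RGB2BGR))
```

```text
[array([ 0.5134, -0.4136,  0.179 ]), array([0.6853, 0.1507, 0.179 ])] -106.9384405968008
```

View pics/s16c.png

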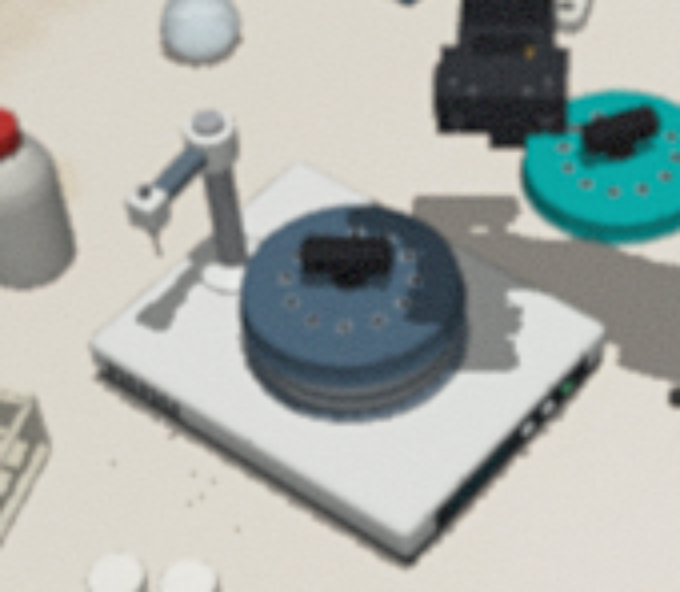

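The scene view shows the cover flat on the drum at (352,300), the needle arm swung aside at (165,185), and the gripper clear. The last network hit for the head was a false one at (0.51,-0.41). The pictures and the earlier depth measurement show the arm at its stop.

```bash
python3 -c "
from plant import *
print(finish_job())"
```

```text
the job is handed in; nothing more can be done
None
```

The needle arm is swung aside to its stop and the blue-grey evaporation cover is seated on the carousel. I handed the job in at about 18 s of the 61 s allowed.

- **Needle arm:** I pushed it round with closed fingers. At the end a further press raised the force from 8 to 15 N with no motion. Depth then put its direction at 91.7°, against 90.9° expected at the stop.
- **Cover:** I measured the carousel's notch angle from the wrist camera (28.3°, repeating every 90°) and lined the cover up before lowering it. It dropped in without any turning search. It met resistance at tool height 0.1258 m, against 0.1257 m computed for fully seated, with a peak vertical force of about 6 N.
- **After release:** The plate top measured 0.108 m, against about 0.110 m expected if seated and 0.117 m if the lugs were still riding on the rim. The plate was level to about 0.3°. The gripper was touching nothing, and the other things on the bench looked unmoved in the pictures.
- **Checks that failed:**
  - The final network check of the needle head gave a false location, so the arm's final position rests on the earlier depth measurement and the last pictures.
  - One circle fit of the cover's centre in the gripper was contaminated, and I did not use it.

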